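# Re-rack four microscope objectives in reverse order

### The job

The four objectives in the dark steel rack stand in the order in which they came off the microscope, counted from the rack's steel post; they go back on last-off-first, so move them all to the white rack in the reverse order: the one nearest the post of the steel rack goes into the pocket farthest from the post of the white rack, and so on along the row until the one farthest from the post stands next to the white rack's post. Keep each one upright, set it down in its pocket rather than dropping it, and leave all four standing free in the four white pockets.

Things in the scene. Friction and masses are not known exactly. Their poses are not given: they have to be found in the camera images.
- long_mid (a point): microscope objective, loose, round, bare metal, standing upright nose up on its 26 mm wide foot; the longest and slimmest: barrel 27 mm wide, tapering at the top to a 17 mm nose; 70 mm tall. The point is on its axis half-way up (35 mm above its foot), where it is 27 mm wide; z axis up its own axis. 95 to 210 g.
- broad_mid (a point): microscope objective, loose, round, bare metal, standing upright nose up on its 26 mm wide foot; the shortest and widest: barrel 35 mm wide, nearly flat top 30 mm wide; 58 mm tall. The point is on its axis half-way up (29 mm above its foot), where it is 35 mm wide; z axis up its own axis. 95 to 210 g.
- cone_mid (a point): microscope objective, loose, round, bare metal, standing upright nose up on its 26 mm wide foot; barrel 31 mm wide up to 42 mm height, then a long cone ending in a 10 mm tip; 66 mm tall. The point is on its axis half-way up (33 mm above its foot), where it is 31 mm wide; z axis up its own axis. 95 to 210 g.
- stepped_mid (a point): microscope objective, loose, round, bare metal, standing upright nose up on its 26 mm wide foot; barrel 29 mm wide up to 46 mm height, then a square step to a straight 20 mm nose; 62 mm tall. The point is on its axis half-way up (31 mm above its foot), where it is 29 mm wide; z axis up its own axis. 95 to 210 g.
- seat_long: the pocket of the old rack in which the objective 'long' stands at the start (a steel square dish, all four alike, fixed). Origin: centre of its underside, 6 mm above the bench; its floor is 3 mm higher, its rim 8 mm higher.
- seat_broad: the pocket of the old rack in which the objective 'broad' stands at the start (a steel square dish, all four alike, fixed). Origin: centre of its underside, 6 mm above the bench; its floor is 3 mm higher, its rim 8 mm higher.
- seat_cone: the pocket of the old rack in which the objective 'cone' stands at the start (a steel square dish, all four alike, fixed). Origin: centre of its underside, 6 mm above the bench; its floor is 3 mm higher, its rim 8 mm higher.
- seat_stepped: the pocket of the old rack in which the objective 'stepped' stands at the start (a steel square dish, all four alike, fixed). Origin: centre of its underside, 6 mm above the bench; its floor is 3 mm higher, its rim 8 mm higher.
- old_rack: old rack, holding the objectives at the start: dark steel plate with four steel pockets, fixed flat on the bench at any yaw, 250 x 58 mm. Origin at bench height under the middle of the row. x axis: along the row, towards the end with the one upright steel post (14 mm thick, 45 mm tall, at x = +122 mm). Pocket centres at x = -84, -28, +28, +84 mm, y = 0: square dishes 42 mm wide inside, floor 9 mm and rim 14 mm above the bench.
- new_rack: new rack, empty at the start: white plastic plate with four white, dark-lined pockets, fixed flat on the bench at any yaw, 250 x 58 mm. Origin at bench height under the middle of the row. x axis: along the row, towards the end with the one upright steel post (14 mm thick, 45 mm tall, at x = +122 mm). Pocket centres at x = -84, -28, +28, +84 mm, y = 0: square dishes 42 mm wide inside, floor 9 mm and rim 14 mm above the bench.

How it is judged:
At the end, for the whole second after the job is handed in: Every objective stands upright (within 7 degrees) on the floor of its own pocket of the new rack (within 12 mm of the pocket's centre line each way, height within 4 mm), the order counted from the post being the reverse of the starting order in the old rack; all released and at rest (((x of seat_long in the frame of old_rack between -0.104 and -0.064 m and x of long_mid in the frame of new_rack between 0.072 and 0.096 m) or (x of seat_long in the frame of old_rack between -0.048 and -0.008 m and x of long_mid in the frame of new_rack between 0.016 and 0.04 m) or (x of seat_long in the frame of old_rack between 0.008 and 0.048 m and x of long_mid in the frame of new_rack between -0.04 and -0.016 m) or (x of seat_long in the frame of old_rack between 0.064 and 0.104 m and x of long_mid in the frame of new_rack between -0.096 and -0.072 m)) and y of long_mid in the frame of new_rack between -0.012 and 0.012 m and z of long_mid in the frame of new_rack between 0.04 and 0.048 m and angle between each of long_mid, broad_mid, cone_mid, stepped_mid's own z axis and vertical below 0.12 rad and linear speed of each of long, broad, cone, stepped below 0.02 m/s and contact force between the fingers and long below 0.05 N and ((x of seat_broad in the frame of old_rack between -0.104 and -0.064 m and x of broad_mid in the frame of new_rack between 0.072 and 0.096 m) or (x of seat_broad in the frame of old_rack between -0.048 and -0.008 m and x of broad_mid in the frame of new_rack between 0.016 and 0.04 m) or (x of seat_broad in the frame of old_rack between 0.008 and 0.048 m and x of broad_mid in the frame of new_rack between -0.04 and -0.016 m) or (x of seat_broad in the frame of old_rack between 0.064 and 0.104 m and x of broad_mid in the frame of new_rack between -0.096 and -0.072 m)) and y of broad_mid in the frame of new_rack between -0.012 and 0.012 m and z of broad_mid in the frame of new_rack between 0.034 and 0.042 m and contact force between the fingers and broad below 0.05 N and ((x of seat_cone in the frame of old_rack between -0.104 and -0.064 m and x of cone_mid in the frame of new_rack between 0.072 and 0.096 m) or (x of seat_cone in the frame of old_rack between -0.048 and -0.008 m and x of cone_mid in the frame of new_rack between 0.016 and 0.04 m) or (x of seat_cone in the frame of old_rack between 0.008 and 0.048 m and x of cone_mid in the frame of new_rack between -0.04 and -0.016 m) or (x of seat_cone in the frame of old_rack between 0.064 and 0.104 m and x of cone_mid in the frame of new_rack between -0.096 and -0.072 m)) and y of cone_mid in the frame of new_rack between -0.012 and 0.012 m and z of cone_mid in the frame of new_rack between 0.038 and 0.046 m and contact force between the fingers and cone below 0.05 N and ((x of seat_stepped in the frame of old_rack between -0.104 and -0.064 m and x of stepped_mid in the frame of new_rack between 0.072 and 0.096 m) or (x of seat_stepped in the frame of old_rack between -0.048 and -0.008 m and x of stepped_mid in the frame of new_rack between 0.016 and 0.04 m) or (x of seat_stepped in the frame of old_rack between 0.008 and 0.048 m and x of stepped_mid in the frame of new_rack between -0.04 and -0.016 m) or (x of seat_stepped in the frame of old_rack between 0.064 and 0.104 m and x of stepped_mid in the frame of new_rack between -0.096 and -0.072 m)) and y of stepped_mid in the frame of new_rack between -0.012 and 0.012 m and z of stepped_mid in the frame of new_rack between 0.036 and 0.044 m and contact force between the fingers and stepped below 0.05 N); the robot touches nothing.
It fails at once if an objective is let go more than 30 mm above where it stands (dropped) ((height (world z) of long_mid above 0.074 m and contact force between the fingers and long below 0.02 N) or (height (world z) of broad_mid above 0.068 m and contact force between the fingers and broad below 0.02 N) or (height (world z) of cone_mid above 0.072 m and contact force between the fingers and cone below 0.02 N) or (height (world z) of stepped_mid above 0.07 m and contact force between the fingers and stepped below 0.02 N)).
It fails at once if an objective is tipped by more than 35 degrees (angle between any of long_mid, broad_mid, cone_mid, stepped_mid's own z axis and vertical above 0.6 rad).
It also fails if it takes over 112 s, if anything falls off the work surface, if the arm or the gripper's body presses on something with over 40 N, if the wrist force passes 120 N, or if a joint passes its speed limit or range.

### The arm

A 6-joint arm with a two-finger parallel gripper is mounted at the origin on the work surface. World frame = base frame: x ahead of the robot, y to its left, z up, the work surface at z = 0. Lengths are in m, angles in rad, forces in N, time in s.
With the tool pointing down it reaches from about 0.325 to 0.9 m from the base axis. Payload 6.1 kg.
Tool frame: the origin (TCP) lies midway between the tips of the shut fingers; the grasp point (between the pads) lies 19 mm behind it; y points along the fingers, x is the direction in which the jaws open and shut, and the axes are right-handed (so a half turn about y gives the same grasp; the last joint's range is limited). The gripper opens to 85 mm and grips with 20 to 120 N. Pads are 22 mm wide; open, the fingers measure 114 mm over their backs; the gripper's body (76 mm by 85 mm) begins 54 mm behind the grasp point. The pads swing forward as they close: fully open they stand 13 mm farther back than shut.
Start: joints at [1.117, 0.22, 1.526, -0, 1.395, -0.126], TCP at [0.201, 0.592, 0.231] pointing down, gripper open.
Joint ranges: [-2.98, 2.98], [-0.91, 2.08], [0.09, 2.57], [-1.24, 4.39], [0.2, 2.65], [-2.68, 2.68]. Speed limits (rad/s): [2.57, 2.57, 3.01, 3.14, 3.14, 3.14].

### API

Orientations are given as a 3x3 rotation matrix whose columns are the frame's x, y, z axes.
In Python, from cell import status, cams, manip gives the robot as it stands.
- The arm moves only by the shell command python3 -m jog 'ROWS' [FORCE]. ROWS is JSON, a list of rows, each a list of 7 numbers: the gripper command: -1 is fully open, 1 is shut, values between are in proportion, then the shift along the tool's x, y, z in cm, then the turn, a rotation vector about the tool's x, y, z in rad. In form: [[hand, dx, dy, dz, ax, ay, az], ...]. A call has 1 to 20 rows; each row shifts and turns the commanded pose from where the row before left it, along the tool's axes as they then stand; what a row does not reach is not made up. A row lasts 1/12 s, in which the tool goes at most 41.7 mm and 7.16 degrees, less where a joint would pass 70% of its speed; a pose out of reach is approached as far as the arm can. A call with a gripper value outside its range is refused whole. The fingers move at their own pace and stop on an object; FORCE is the grip in N (left out, the last holds). Time passes only in rows, so rows that do not move let the fingers close. It gives the time, the measured TCP pose, the force and the opening at its end, in the units of the state.
- status.state(): the state, without advancing time (a new reading comes with each control period).
- cams.grab_frame(name): name is "scene" or "top" or "wrist"; returns the picture (400x640x3 uint8, red, green, blue); there is no depth.
- cams.calibration(name): a dict with "fx", "fy", "cx", "cy" (pixels), "extrinsics" (4x4, takes a point from camera to world coordinates); the wrist camera has in their place "hand_eye" (4x4, takes a point from camera to tool coordinates, whose origin is the TCP and whose axes are the tool frame's). Camera axes: x right, y up, looking along -z (the intrinsics and any distortion apply to the point x, -y, -z); pixel columns grow to the right and rows downward; lengths in m; the calibration is good to about 2 mm. A picture is of the moment at which its call begins: read the wrist's pose just before it. calibration takes no time and is no camera call.
- manip.hand_in(): hands the job in, once; it reports no verdict.
The state is a dict: "time": time; "q": joint angles; "dq": joint speeds; "joint_torque": joint torques, N m; "position": TCP position; "tool_rot": TCP orientation; "wrist_force": force on the tool from outside, world axes, zero at the start; "torque": the same for the moment, N m; "gripper_width": finger opening in m.
Only numpy, scipy, OpenCV 4.12 (cv2) and the standard library are available. Lean on these libraries where they do the work, as an engineer would, in place of code of your own. Each camera call takes 0.05 s, during which the arm holds its last target.

## Working session

There is one attempt and no reset: what is moved stays moved. The work goes in short steps, Python scripts to look and compute and a shell command to move; the robot and the scene stay as the last step left them, time stands still between calls to the robot, and variables do not carry over. Pictures are saved under pics/ and viewed, and the job is handed in when it is done.

```bash
ls; mkdir -p pics
python3 - <<'E'
from cell import status,cams
import cv2
s=status.state();print(s)
for n in("scene","top","wrist"):
    im=cams.grab_frame(n);cv2.imwrite(f"pics/a_{n}.png",im[:,:,::-1]);c=cams.calibration(n);print(n,c)
E
```

```text
pics
{'time': 0.0, 'q': array([ 1.11687210e+00,  2.21212412e-01,  1.52762846e+00, -4.06554142e-06,
        1.39467938e+00, -1.26128759e-01]), 'dq': array([-0.00015945, -0.0016651 ,  0.00023327, -0.00076486,  0.00210479,
        0.00029532]), 'joint_torque': array([ 3.97277327e-04, -4.96911299e+01, -3.89388621e+01, -4.98605539e-05,
        1.12306720e-02, -7.14429817e-06]), 'position': array([0.20097739, 0.59116591, 0.23019854]), 'tool_rot': array([[ 3.21955178e-01, -8.41647517e-04, -9.46754538e-01],
       [ 9.46752980e-01, -1.73415434e-03,  3.21956189e-01],
       [-1.91279212e-03, -9.99998142e-01,  2.38512326e-04]]), 'wrist_force': array([-0.38126952,  0.36554197, -0.19341823]), 'torque': array([-0.01328078,  0.04408043, -0.01055376]), 'gripper_width': 0.08542611556130332}
scene {'fx': 381.6731429278455, 'fy': 381.6731429278455, 'cx': 319.1881243051705, 'cy': 200.19892356412976, 'extrinsics': array([[-0.53691112, -0.69421849,  0.47936118,  0.95734305],
       [ 0.84353511, -0.43285304,  0.31794145,  0.26171564],
       [-0.01322789,  0.57506428,  0.81800128,  0.73142496],
       [ 
[... 184 characters left out ...]
[-0.02251161,  0.99838973, -0.05206894,  0.5108727 ],
       [-0.99972811, -0.02279726, -0.00489854, -0.03053968],
       [-0.00607768,  0.05194451,  0.99863148,  0.92712714],
       [ 0.        ,  0.        ,  0.        ,  1.        ]])}
wrist {'fx': 316.8615019435067, 'fy': 316.8615019435067, 'cx': 319.7704666996625, 'cy': 197.79689007040085, 'hand_eye': array([[ 9.99999722e-01, -7.45362014e-04,  3.93958873e-06,
        -1.60415315e-03],
       [ 2.04918152e-04,  2.69834839e-01, -9.62906598e-01,
        -1.41874356e-01],
       [ 7.16650963e-04,  9.62906332e-01,  2.69834917e-01,
         6.86768740e-02],
       [ 0.00000000e+00,  0.00000000e+00,  0.00000000e+00,
         1.00000000e+00]])}
```

View pics/a_scene.png

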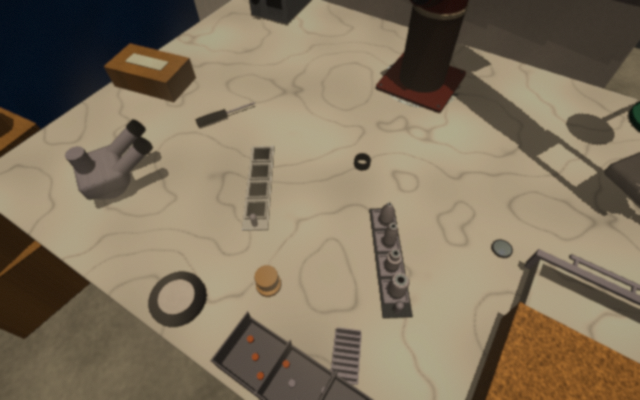

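View pics/a_top.png

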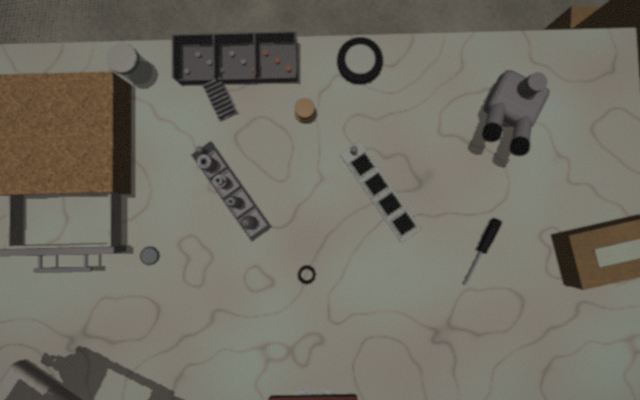

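View pics/a_wrist.png

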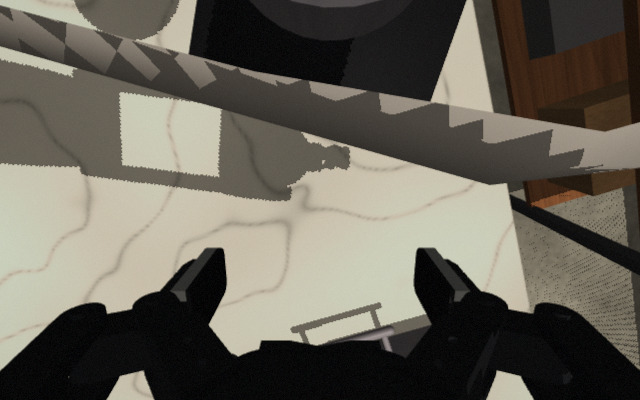

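Run:
```python
import cv2
a=cv2.imread("pics/a_top.png");cv2.imwrite("pics/b1.png",cv2.resize(a[130:255,180:430],None,fx=3.2,fy=3.2,interpolation=cv2.INTER_CUBIC))
a=cv2.imread("pics/a_scene.png");cv2.imwrite("pics/b2.png",cv2.resize(a[140:330,230:430],None,fx=3.1,fy=3.1,interpolation=cv2.INTER_CUBIC))
```

```text
(no output)
```

View pics/b1.png

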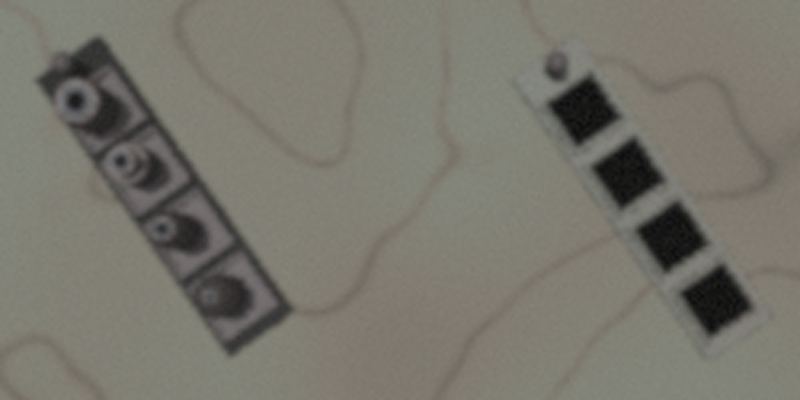

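View pics/b2.png

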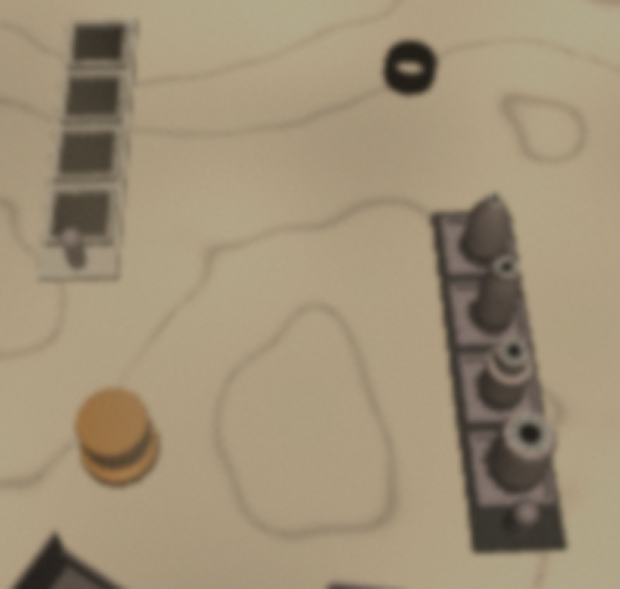

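```bash
cat > h.py <<'E'
import numpy as np
from cell import cams,status
def ray(name,uv,st=None):
    c=cams.calibration(name);uv=np.atleast_2d(uv).astype(float)
    d=np.c_[(uv[:,0]-c['cx'])/c['fx'],-(uv[:,1]-c['cy'])/c['fy'],-np.ones(len(uv))]
    if name=='wrist':
        T=np.eye(4);T[:3,:3]=st['tool_rot'];T[:3,3]=st['position'];E=T@c['hand_eye']
    else:E=c['extrinsics']
    return E[:3,3],d@E[:3,:3].T
def plane(name,uv,z,st=None):
    o,d=ray(name,uv,st);return o+d*((z-o[2])/d[:,2])[:,None]
def proj(name,P,st=None):
    c=cams.calibration(name);P=np.atleast_2d(P)
    if name=='wrist':
        T=np.eye(4);T[:3,:3]=st['tool_rot'];T[:3,3]=st['position'];E=T@c['hand_eye']
    else:E=c['extrinsics']
    q=(P-E[:3,3])@E[:3,:3]
    return np.c_[c['cx']+c['fx']*q[:,0]/-q[:,2],c['cy']-c['fy']*q[:,1]/-q[:,2]]
E
python3 - <<'E'
from h import *
import cv2
a=cv2.imread("pics/a_top.png");g=cv2.cvtColor(a,cv2.COLOR_BGR2GRAY)
m=np.zeros_like(g);m[150:245,335:425]=255
k=((g<60)&(m>0)).astype(np.uint8)
n,l,s,c=cv2.connectedComponentsWithStats(k)
big=[i for i in range(1,n) if s[i,4]>80];print(s[big],c[big])
P=plane("top",c[big],0.010);print(P)
o=(np.array([[38,78],[102,38],[290,308],[230,355]])+.5)/3.2+[180,130]-.5
Q=plane("top",o,0.006);print(Q,Q.mean(0));print(np.linalg.norm(Q-np.roll(Q,1,0),axis=1))
d=Q[0]+Q[1]-Q[2]-Q[3];print(np.arctan2(d[1],d[0]))
d=P[0]-P[-1];print(np.arctan2(d[1],d[0]),P.mean(0),np.linalg.norm(np.diff(P,axis=0),axis=1))
t=(np.array([[76,100],[122,161],[162,230],[211,296]])+.5)/3.2+[180,130]-.5
for uv,z in zip(t,[.067,.071,.079,.075]):print(plane("top",uv,z))
c2=Q.mean(0);d=Q[0]+Q[1]-Q[2]-Q[3];d/=np.linalg.norm(d)
for x in(.084,.028,-.028,-.084):print(c2+d*x)
E
```

```text
[[352 155  21  20 240]
 [366 174  21  21 247]
 [379 194  21  21 246]
 [393 213  21  21 252]] [[361.90833333 164.17916667]
 [375.65587045 183.72874494]
 [389.37804878 203.57317073]
 [403.32142857 223.36111111]]
[[ 0.6299478  -0.1283352   0.01      ]
 [ 0.58315311 -0.15922098  0.01      ]
 [ 0.53593299 -0.1898527   0.01      ]
 [ 0.48909991 -0.22083002  0.01      ]]
[[0.6640435  0.27390277 0.006     ]
 [0.69279533 0.22619794 0.006     ]
 [0.49003134 0.08992863 0.006     ]
 [0.45673592 0.13438204 0.006     ]] [0.57590152 0.18110284 0.006     ]
[0.24988491 0.05569936 0.24430014 0.05554   ]
0.5920585854149952
0.5810708880778418 [ 0.55953345 -0.17455973  0.01      ] [0.05606849 0.05628535 0.05615097]
[[0.63798083 0.22753554 0.067     ]]
[[0.59457773 0.1950516  0.071     ]]
[[0.5462883  0.16624945 0.079     ]]
[[0.50090796 0.13438556 0.075     ]]
[0.64560419 0.22798076 0.006     ]
[0.59913574 0.19672882 0.006     ]
[0.5526673  0.16547687 0.006     ]
[0.50619886 0.13422493 0.006     ]
```

```bash
python3 -m jog '[[-1,-1.6,0,-3.05,0,0,0],[-1,-1.6,0,-3.05,0,0,0],[-1,-1.6,0,-3.05,0,0,0],[-1,-1.6,0,-3.05,0,0,0],[-1,-1.6,0,-3.05,0,0,0],[-1,-1.6,0,-3.05,0,0,0],[-1,-1.6,0,-3.05,0,0,0],[-1,-1.6,0,-3.05,0,0,0],[-1,-1.6,0,-3.05,0,0,0],[-1,-1.6,0,-3.05,0,0,0],[-1,-1.6,0,-3.05,0,0,0],[-1,-1.6,0,-3.05,0,0,0],[-1,-1.6,0,-3.05,0,0,0],[-1,-1.6,0,-3.05,0,0,0],[-1,-1.6,0,-3.05,0,0,0],[-1,-1.6,0,-3.05,0,0,0]]' 40
python3 -m jog '[[-1,0,0,0,0,0.124,0],[-1,0,0,0,0,0.124,0],[-1,0,0,0,0,0.124,0],[-1,0,0,0,0,0.124,0],[-1,0,0,0,0,0.124,0],[-1,0,0,0,0,0.124,0],[-1,0,0,0,0,0.124,0],[-1,0,0,0,0,0.124,0],[-1,0,0,0,0,0.124,0],[-1,0,0,0,0,0.124,0],[-1,0,0,0,0,0.124,0],[-1,0,0,0,0,0.124,0],[-1,0,0,0,0,0.124,0],[-1,0,0,0,0,0.124,0],[-1,0,0,0,0,0.124,0],[-1,0,0,0,0,0.124,0],[-1,0,0,0,0,0.124,0],[-1,0,0,0,0,0.124,0],[-1,0,0,0,0,0,0],[-1,0,0,0,0,0,0]]'
python3 - <<'E'
from h import *
import cv2
s=status.state();print(s['q'],s['tool_rot'])
cv2.imwrite("pics/c.png",cams.grab_frame("wrist")[:,:,::-1])
E
```

```text
time: 1.48
position: [0.5816, 0.1907, 0.231]
tool_rot: [[0.322, -0.001, -0.947], [0.947, -0.0, 0.322], [-0.0, -1.0, 0.0]]
wrist_force: [0.7, 1.3, 0.9]
gripper_width: 0.0855
time: 3.15
position: [0.5806, 0.1922, 0.231]
tool_rot: [[0.553, -0.001, 0.833], [-0.833, -0.0, 0.553], [-0.0, -1.0, -0.001]]
wrist_force: [0.6, 0.7, -0.3]
gripper_width: 0.0858
[1.90794217e-01 1.89473697e-01 1.56297425e+00 4.38611947e-06
 1.38978936e+00 1.17606412e+00] [[ 5.52637454e-01 -6.33773806e-04  8.33421528e-01]
 [-8.33421730e-01 -1.18015126e-04  5.52637499e-01]
 [-2.51890825e-04 -9.99999792e-01 -5.93420441e-04]]
```

View pics/c.png

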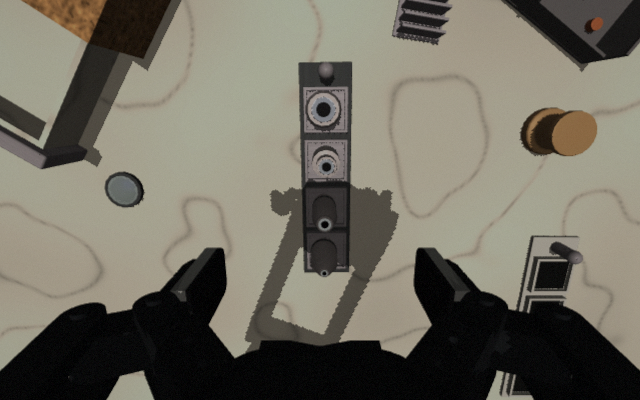

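Run:
```python
import cv2
a=cv2.imread("pics/c.png");a=cv2.convertScaleAbs(a,alpha=1.4,beta=20);b=cv2.resize(a[55:285,280:370],None,fx=2.6*1,fy=2.6,interpolation=cv2.INTER_CUBIC);
c=cv2.resize(a[55:180,280:370],None,fx=4.4,fy=4.4);d=cv2.resize(a[170:290,280:370],None,fx=4.4,fy=4.4)
import numpy as np
d=np.vstack([d,np.zeros((c.shape[0]-d.shape[0],d.shape[1],3),np.uint8)])
cv2.imwrite("pics/d.png",np.hstack([c,d]))
```

```text
(no output)
```

View pics/d.png

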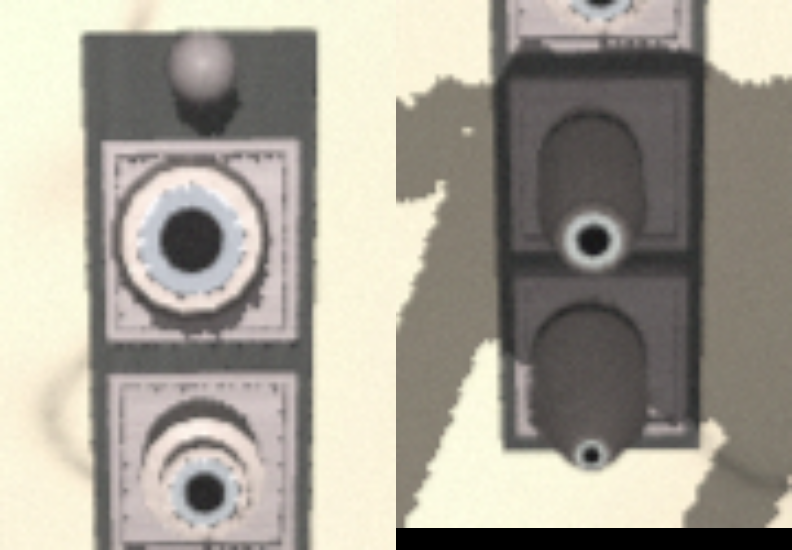

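Run:
```python
from h import *
s=status.state()
uv=[(323.2,109.5),(326.4,166.8),(324.8,224.5),(324.3,273.4)]
R=s['tool_rot']
for u,z in zip(uv,[.067,.071,.079,.075]):
    p=plane("wrist",u,z,s)[0];print(p,"tool",((p-s['position'])@R*100).round(2))
Q=plane("wrist",[(298.9,62.3),(351.8,62.3),(348.6,271.8),(304.3,271.8)],.006,s);c=Q.mean(0);print(Q,c,np.linalg.norm(Q-np.roll(Q,1,0),axis=1))
d=Q[0]+Q[1]-Q[2]-Q[3];d/=np.linalg.norm(d);print(np.arctan2(d[1],d[0]))
for x in(.084,.028,-.028,-.084):print(c+d*x)
```

```text
[0.63805931 0.2255994  0.067     ] tool [ 0.4  16.4   6.64]
[0.59556337 0.19352414 0.071     ] tool [ 0.72 16.    1.32]
[0.54803478 0.16364889 0.079     ] tool [ 0.58 15.2  -4.29]
[0.5013274  0.13287807 0.075     ] tool [ 0.56 15.61 -9.88]
[[0.66445191 0.27386714 0.006     ]
 [0.69588484 0.22656482 0.006     ]
 [0.48915741 0.08593544 0.006     ]
 [0.4576061  0.13341743 0.006     ]] [0.57677506 0.17994621 0.006     ] [0.25002262 0.05679383 0.2500257  0.05700899]
0.5969274091545121
[0.64624866 0.22716293 0.006     ]
[0.59993293 0.19568512 0.006     ]
[0.5536172 0.1642073 0.006    ]
[0.50730147 0.13272948 0.006     ]
```

```bash
python3 -m jog '[[-1,0.16,0,3.34,0,0,0],[-1,0.16,0,3.34,0,0,0],[-1,0,3.5,0,0,0,0],[-1,0,3.5,0,0,0,0],[-1,0,3.5,0,0,0,0],[-1,0,3.5,0,0,0,0],[-1,0,3.5,0,0,0,0],[-1,0,2.0,0,0,0,0],[-1,0,1.6,0,0,0,0],[-1,0,0,0,0,0,0],[-1,0,0,0,0,0,0]]' 40
python3 - <<'E'
from h import *
import cv2
s=status.state();print((np.array([.6381,.2262,.0])-s['position'])@s['tool_rot'])
cv2.imwrite("pics/e.png",cams.grab_frame("wrist")[:,:,::-1])
E
```

```text
time: 4.12
position: [0.6381, 0.2262, 0.0199]
tool_rot: [[0.551, -0.001, 0.835], [-0.835, -0.0, 0.551], [-0.0, -1.0, -0.001]]
wrist_force: [0.3, -0.3, -0.0]
gripper_width: 0.0853
[-5.77534656e-06  1.99379924e-02 -1.19816927e-05]
```

View pics/e.png

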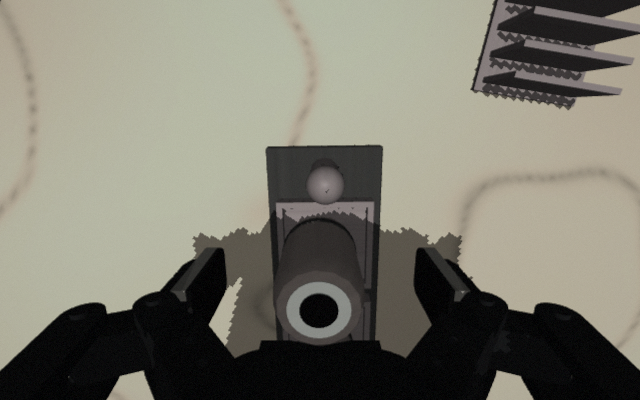

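```bash
python3 - <<'E'
from h import *
s=status.state();p=plane("wrist",(319,310),.067,s)[0];print(p,(p-s['position'])@s['tool_rot'])
E
python3 -m jog '[[1,0,0,0,0,0,0],[1,0,0,0,0,0,0],[1,0,0,0,0,0,0],[1,0,0,0,0,0,0],[1,0,0,0,0,0,0],[1,0,0,0,0,0,0],[1,0,0,0,0,0,0],[1,0,0,0,0,0,0]]' 40
```

```text
[0.63867524 0.22542221 0.067     ] [ 0.00049725 -0.04529705 -0.00118577]
time: 4.83
position: [0.6393, 0.2265, 0.0217]
tool_rot: [[0.55, 0.002, 0.835], [-0.835, 0.0, 0.55], [0.001, -1.0, 0.002]]
wrist_force: [0.6, -0.6, 6.2]
gripper_width: 0.034
```

```bash
python3 -m jog '[[1,0,-0.5,0,0,0,0],[1,0,-1.5,0,0,0,0],[1,0,-2.5,0,0,0,0],[1,0,-3,0,0,0,0],[1,0,-3,0,0,0,0],[1,0,-3,0,0,0,0],[1,0,-2.5,0,0,0,0],[1,0,-1.5,0,0,0,0],[1,0,-0.5,0,0,0,0]]' 60
python3 -m jog '[[1,0.9,0,-0.9,0,0,0],[1,1.8,0,-1.7,0,0,0],[1,1.8,0,-1.7,0,0,0],[1,1.8,0,-1.7,0,0,0],[1,1.8,0,-1.7,0,0,0],[1,1.8,0,-1.7,0,0,0],[1,1.8,0,-1.7,0,0,0],[1,1.8,0,-1.7,0,0,0],[1,1.8,0,-1.7,0,0,0],[1,1.8,0,-1.7,0,0,0],[1,1.8,0,-1.7,0,0,0],[1,1.8,0,-1.7,0,0,0],[1,1.8,0,-1.7,0,0,0],[1,1.8,0,-1.7,0,0,0],[1,1.8,0,-1.7,0,0,0],[1,1.8,0,-1.7,0,0,0],[1,0.8,0,-0.9,0,0,0],[1,0,0,0,0,0,0],[1,0,0,0,0,0,0]]'
python3 - <<'E'
from h import *
import cv2
s=status.state();print(s['q'],s['position'])
cv2.imwrite("pics/f.png",cams.grab_frame("wrist")[:,:,::-1])
E
```

```text
time: 5.58
position: [0.64, 0.2267, 0.2054]
tool_rot: [[0.55, 0.006, 0.835], [-0.835, 0.001, 0.55], [0.002, -1.0, 0.006]]
wrist_force: [1.1, 0.1, -0.2]
gripper_width: 0.0337
time: 7.17
position: [0.5668, -0.1637, 0.1989]
tool_rot: [[0.548, -0.002, 0.836], [-0.836, 0.002, 0.548], [-0.002, -1.0, -0.001]]
wrist_force: [-0.8, 0.4, -1.5]
gripper_width: 0.0336
[-4.14980122e-01  1.64023266e-01  1.65314281e+00  4.95610535e-04
  1.32708952e+00  5.75690144e-01] [ 0.56682971 -0.16365987  0.19888334]
```

View pics/f.png

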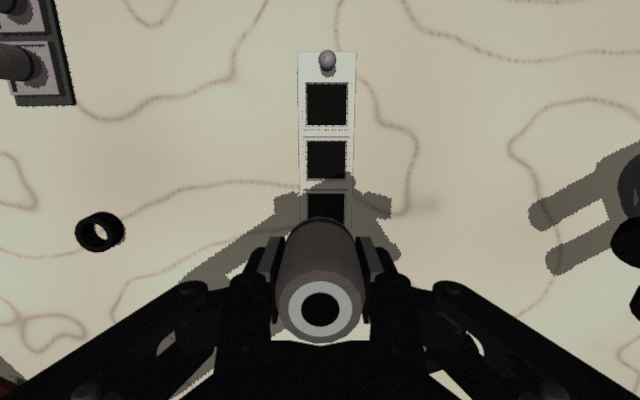

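Run:
```python
from h import *
import cv2
s=status.state()
a=cv2.imread("pics/f.png");g=cv2.cvtColor(a,cv2.COLOR_BGR2GRAY)
k=np.zeros_like(g);k[70:182,300:352]=(g<60)[70:182,300:352]
n,l,st,c=cv2.connectedComponentsWithStats(k)
big=[i for i in range(1,n) if st[i,4]>600];print(st[big],c[big])
P=plane("wrist",c[big],.010,s);print(P)
# plate top corners
hsv=cv2.cvtColor(a,cv2.COLOR_BGR2HSV)
print(a[75,290:360:4].tolist())
c0=np.array([.5595,-.1746]);y=.585;d=np.array([np.cos(y),np.sin(y)])
for x in(.084,.028,-.028,-.084):print(c0+d*x)
```

```text
[[ 306   83   41   42 1610]
 [ 307  141   39   39 1393]] [[326.13416149 103.80434783]
 [326.09978464 159.5620962 ]]
[[ 0.63088409 -0.129225    0.01      ]
 [ 0.58415849 -0.16028578  0.01      ]]
[[170, 190, 190], [168, 189, 189], [170, 180, 177], [182, 195, 189], [180, 194, 190], [182, 195, 190], [179, 193, 189], [180, 195, 190], [166, 179, 176], [83, 90, 94], [82, 89, 92], [173, 186, 181], [178, 193, 190], [178, 192, 188], [179, 193, 189], [178, 192, 189], [182, 193, 189], [154, 174, 182]]
[ 0.62953182 -0.12821525]
[ 0.58284394 -0.15913842]
[ 0.53615606 -0.19006158]
[ 0.48946818 -0.22098475]
```

```bash
python3 -m jog '[[1,0.1,0,-1.0,0,0,0],[1,0.1,0,-2.0,0,0,0],[1,0.1,0,-2.0,0,0,0],[1,0.1,0,-2.0,0,0,0],[1,0.1,0,-1.5,0,0,0],[1,0.13,0,-1.03,0,0,0],[1,0,1,0,0,0,0],[1,0,2.5,0,0,0,0],[1,0,3.0,0,0,0,0],[1,0,3,0,0,0,0],[1,0,3,0,0,0,0],[1,0,2,0,0,0,0],[1,0,1,0,0,0,0],[1,0,0,0,0,0,0]]'
python3 - <<'E'
from h import *
import cv2
s=status.state();print(s['q'],s['position'],(np.array([.4905,-.2212,.0])-s['position'])@s['tool_rot']*100)
cv2.imwrite("pics/g.png",cams.grab_frame("wrist")[:,:,::-1])
E
```

```text
time: 8.38
position: [0.4901, -0.2192, 0.0421]
tool_rot: [[0.55, -0.005, 0.835], [-0.835, 0.003, 0.55], [-0.005, -1.0, -0.002]]
wrist_force: [-0.2, 0.9, -1.2]
gripper_width: 0.0338
[-5.67611310e-01  2.37055259e-01  1.89346383e+00  2.32699489e-04
  1.01681119e+00  4.20372144e-01] [ 0.49006322 -0.21917003  0.04208869] [ 0.21591666  4.20793255 -0.06613641]
```

View pics/g.png

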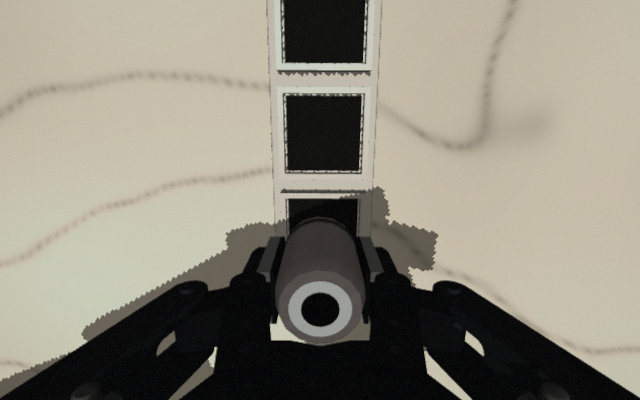

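```bash
python3 -m jog '[[1,0.2,0,-0.05,0,0,0],[1,0,0.8,0,0,0,0],[1,0,0.6,0,0,0,0],[1,0,0.4,0,0,0,0],[1,0,0.15,0,0,0,0],[1,0,0,0,0,0,0],[1,0,0,0,0,0,0]]'
```

```text
time: 9.02
position: [0.4925, -0.2231, 0.0258]
tool_rot: [[0.549, -0.0, 0.836], [-0.836, 0.0, 0.549], [-0.0, -1.0, -0.0]]
wrist_force: [0.1, 0.0, -1.4]
gripper_width: 0.0338
```

```bash
python3 -m jog '[[1,-0.2,0.2,-0.05,0,0,0],[1,0,0.12,0,0,0,0],[1,0,0,0,0,0,0],[1,0,0,0,0,0,0],[1,0,0,0,0,0,0]]'
python3 - <<'E'
from h import *
import cv2
s=status.state()
a=cams.grab_frame("wrist")[:,:,::-1];cv2.imwrite("pics/g2.png",a)
print((np.array([.4905,-.2212,.0])-s['position'])@s['tool_rot']*100)
g=cv2.cvtColor(np.ascontiguousarray(a),cv2.COLOR_BGR2GRAY)
k=np.zeros_like(g);k[20:190,270:380]=(g<60)[20:190,270:380]
n,l,st,c=cv2.connectedComponentsWithStats(k)
for i in range(1,n):
    if st[i,4]>2000: print(st[i],(plane("wrist",c[i],.010,s)-s['position'])@s['tool_rot'])
E
```

```text
time: 9.43
position: [0.4911, -0.2218, 0.0227]
tool_rot: [[0.55, 0.0, 0.835], [-0.835, -0.0, 0.55], [0.0, -1.0, 0.0]]
wrist_force: [0.8, -0.2, -1.1]
gripper_width: 0.0337
[-0.08046763  2.27006162 -0.01903448]
[ 273   20   90   36 3132] [[-0.00023635  0.01270476  0.09753452]]
[ 276   93   84   84 6800] [[-0.00036424  0.012703    0.05542327]]
```

View pics/g2.png

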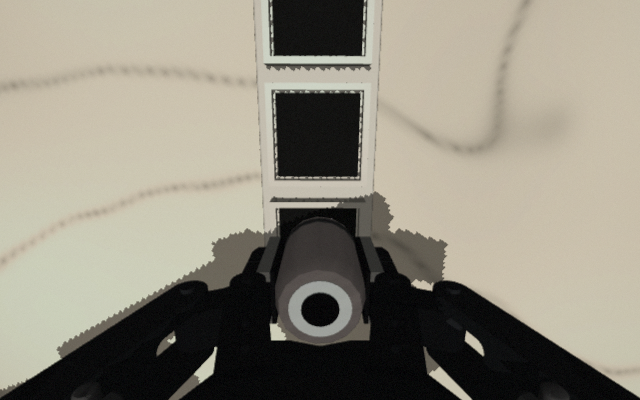

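```bash
python3 -m jog '[[1,0,0.1,0,0,0,0],[1,0,0,0,0,0,0],[1,0,0,0,0,0,0]]'; python3 -m jog '[[0,0,0,0,0,0,0],[-0.2,0,0,0,0,0,0],[-0.5,0,0,0,0,0,0],[-1,0,0,0,0,0,0],[-1,0,0,0,0,0,0]]'
python3 - <<'E'
from h import *
import cv2
a=cams.grab_frame("wrist")[:,:,::-1];cv2.imwrite("pics/g3.png",a)
E
```

```text
time: 9.73
position: [0.4912, -0.2219, 0.0217]
tool_rot: [[0.55, 0.0, 0.835], [-0.835, -0.0, 0.55], [0.0, -1.0, 0.0]]
wrist_force: [0.7, -0.2, -0.7]
gripper_width: 0.0338
time: 10.15
position: [0.4911, -0.2217, 0.0216]
tool_rot: [[0.55, 0.0, 0.835], [-0.835, -0.0, 0.55], [0.0, -1.0, 0.0]]
wrist_force: [-0.6, 0.1, 1.1]
gripper_width: 0.0843
```

View pics/g3.png

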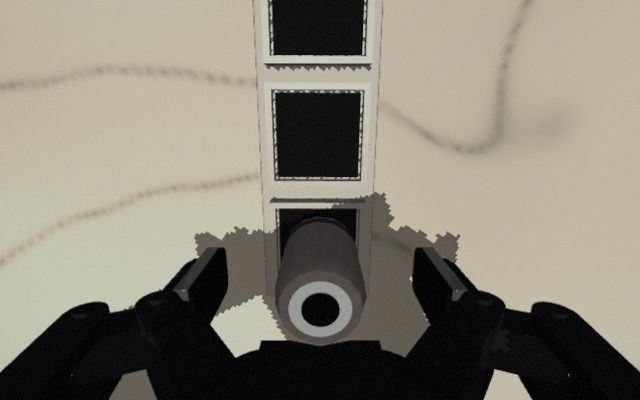

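```bash
python3 -m jog '[[-1,0,-1,0,0,0,0],[-1,0,-3,0,0,0,0],[-1,0,-3.5,0,0,0,0],[-1,0,-3.5,0,0,0,0],[-1,0,-3.5,0,0,0,0],[-1,0,-3,0,0,0,0],[-1,0,-0.5,0,0,0,0]]'
python3 -m jog '[[-1,-2.4,0,2.6,0,0,0],[-1,-2.4,0,2.6,0,0,0],[-1,-2.4,0,2.6,0,0,0],[-1,-2.4,0,2.6,0,0,0],[-1,-2.4,0,2.6,0,0,0],[-1,-2.4,0,2.6,0,0,0],[-1,-2.4,0,2.6,0,0,0],[-1,-2.4,0,2.6,0,0,0],[-1,-2.4,0,2.6,0,0,0],[-1,-2.4,0,2.6,0,0,0],[-1,-2.4,0,2.6,0,0,0],[-1,-2.55,0,2.97,0,0,0],[-1,0,0,0,0,0,0],[-1,0,0,0,0,0,0],[-1,0,0,0,0,0,0]]'
python3 - <<'E'
from h import *
import cv2
s=status.state();print((np.array([.5955,.1937,.02])-s['position'])@s['tool_rot']*100)
cv2.imwrite("pics/h.png",cams.grab_frame("wrist")[:,:,::-1])
E
```

```text
time: 10.78
position: [0.494, -0.2235, 0.2094]
tool_rot: [[0.55, 0.009, 0.835], [-0.835, -0.006, 0.55], [0.01, -1.0, 0.005]]
wrist_force: [0.6, 0.0, 1.0]
gripper_width: 0.0854
time: 12.03
position: [0.5952, 0.1935, 0.2012]
tool_rot: [[0.55, -0.001, 0.835], [-0.835, -0.001, 0.55], [0.0, -1.0, -0.001]]
wrist_force: [0.0, -1.0, 0.4]
gripper_width: 0.0858
[-1.46680264e-03  1.81229069e+01  5.78615884e-02]
```

View pics/h.png

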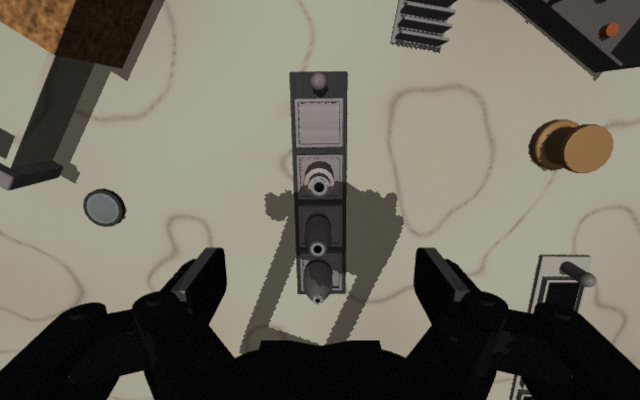

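```bash
python3 -m jog '[[-1,0,1.5,0.05,0,0,0],[-1,0,3.5,0,0,0,0],[-1,0,3.5,0,0,0,0],[-1,0,3.5,0,0,0,0],[-1,0,3,0,0,0,0],[-1,0,2.0,0,0,0,0],[-1,0,1.1,0,0,0,0],[-1,0,0,0,0,0,0],[-1,0,0,0,0,0,0]]' 40
python3 - <<'E'
from h import *
import cv2
s=status.state()
cv2.imwrite("pics/i.png",cams.grab_frame("wrist")[:,:,::-1])
print(proj("wrist",s['position']+s['tool_rot']@np.array([0,-.051,0]),s))
E
```

```text
time: 12.83
position: [0.5964, 0.193, 0.0211]
tool_rot: [[0.548, -0.0, 0.836], [-0.836, -0.0, 0.548], [0.0, -1.0, -0.0]]
wrist_force: [0.3, 0.1, 0.2]
gripper_width: 0.0854
[[317.46295766 317.3715836 ]]
```

View pics/i.png

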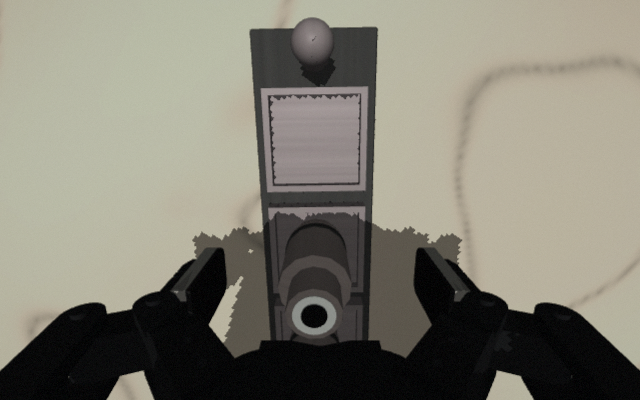

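```bash
python3 -m jog '[[1,0,0,0,0,0,0],[1,0,0,0,0,0,0],[1,0,0,0,0,0,0],[1,0,0,0,0,0,0],[1,0,0,0,0,0,0],[1,0,0,0,0,0,0],[1,0,0,0,0,0,0],[1,0,0,0,0,0,0],[1,0,0,0,0,0,0]]' 40
python3 -m jog '[[1,0,-0.5,0,0,0,0],[1,0,-1.5,0,0,0,0],[1,0,-2.5,0,0,0,0],[1,0,-3,0,0,0,0],[1,0,-3,0,0,0,0],[1,0,-3,0,0,0,0],[1,0,-2.5,0,0,0,0],[1,0,-1.5,0,0,0,0],[1,0,-0.5,0,0,0,0],[1,0,0,0,0,0,0]]' 60
```

```text
time: 13.63
position: [0.5966, 0.1941, 0.0214]
tool_rot: [[0.55, 0.001, 0.835], [-0.835, 0.0, 0.55], [0.0, -1.0, 0.001]]
wrist_force: [-1.2, 0.2, 5.8]
gripper_width: 0.028
time: 14.47
position: [0.5968, 0.194, 0.202]
tool_rot: [[0.55, 0.002, 0.835], [-0.835, 0.0, 0.55], [0.001, -1.0, 0.002]]
wrist_force: [0.8, 0.0, -1.9]
gripper_width: 0.0277
```

```bash
python3 -m jog '[[1,0.9,0,-0.86,0,0,0],[1,1.8,0,-1.63,0,0,0],[1,1.8,0,-1.63,0,0,0],[1,1.8,0,-1.63,0,0,0],[1,1.8,0,-1.63,0,0,0],[1,1.8,0,-1.63,0,0,0],[1,1.8,0,-1.63,0,0,0],[1,1.8,0,-1.63,0,0,0],[1,1.8,0,-1.63,0,0,0],[1,1.8,0,-1.63,0,0,0],[1,1.8,0,-1.63,0,0,0],[1,1.8,0,-1.63,0,0,0],[1,1.8,0,-1.63,0,0,0],[1,1.8,0,-1.63,0,0,0],[1,1.8,0,-1.63,0,0,0],[1,1.8,0,-1.63,0,0,0],[1,0.96,0,-0.86,0,0,0],[1,0,0,0,0,0,0],[1,0,0,0,0,0,0]]'
python3 -m jog '[[1,0,1,0,0,0,0],[1,0,2.5,0,0,0,0],[1,0,3.0,0,0,0,0],[1,0,3,0,0,0,0],[1,0,3,0,0,0,0],[1,0,2,0,0,0,0],[1,0,1,0,0,0,0],[1,0,0.5,0,0,0,0],[1,0,0,0,0,0,0],[1,0,0,0,0,0,0],[1,0,0,0,0,0,0]]'
python3 - <<'E'
from h import *
import cv2
s=status.state()
a=cams.grab_frame("wrist")[:,:,::-1];cv2.imwrite("pics/j.png",a)
print((np.array([.537,-.191,.022])-s['position'])@s['tool_rot']*100)
print(proj("wrist",s['position']+s['tool_rot']@np.array([0,-.0496,0]),s))
g=cv2.cvtColor(np.ascontiguousarray(a),cv2.COLOR_BGR2GRAY)
k=np.zeros_like(g);k[0:200,270:380]=(g<60)[0:200,270:380]
n,l,st,c=cv2.connectedComponentsWithStats(k)
for i in range(1,n):
    if st[i,4]>2000: print(st[i],(plane("wrist",c[i],.010,s)-s['position'])@s['tool_rot'])
E
```

```text
time: 16.05
position: [0.5349, -0.1911, 0.199]
tool_rot: [[0.548, -0.002, 0.836], [-0.836, 0.002, 0.548], [-0.003, -1.0, -0.001]]
wrist_force: [-0.4, 0.5, -1.0]
gripper_width: 0.0274
time: 16.97
position: [0.5375, -0.1915, 0.0424]
tool_rot: [[0.55, 0.003, 0.835], [-0.835, -0.001, 0.55], [0.003, -1.0, 0.002]]
wrist_force: [-0.5, -0.7, -0.9]
gripper_width: 0.0276
[-0.07178484  2.03975772 -0.01921446]
[[317.50012643 314.74701512]]
[ 277    0   82   61 4790] [[-0.0002848   0.03256428  0.10486781]]
[ 280   93   76   76 5405] [[-0.00049513  0.0324866   0.05591337]]
```

View pics/j.png

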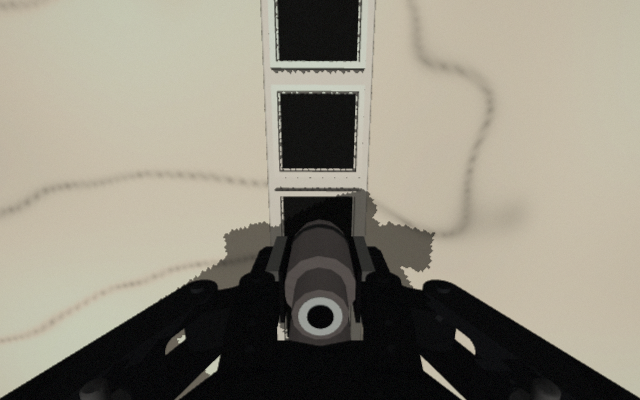

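```bash
python3 -m jog '[[1,-0.05,0.8,0,0,0,0],[1,0,0.6,0,0,0,0],[1,0,0.4,0,0,0,0],[1,0,0.2,0,0,0,0],[1,0,0,0,0,0,0],[1,0,0,0,0,0,0],[1,0,0,0,0,0,0],[1,0,0,0,0,0,0]]'
```

```text
time: 17.68
position: [0.5355, -0.1905, 0.0215]
tool_rot: [[0.55, -0.001, 0.835], [-0.835, 0.0, 0.55], [-0.001, -1.0, -0.001]]
wrist_force: [-5.0, 2.4, 9.9]
gripper_width: 0.0276
```

```bash
python3 -m jog '[[1,0,-0.08,0,0,0,0],[1,0,0,0,0,0,0],[0.2,0,0,0,0,0,0],[-0.2,0,0,0,0,0,0],[-0.5,0,0,0,0,0,0],[-1,0,0,0,0,0,0],[-1,0,0,0,0,0,0]]'
python3 - <<'E'
from h import *
import cv2
s=status.state();print(s['gripper_width'])
a=cams.grab_frame("wrist")[:,:,::-1];cv2.imwrite("pics/k.png",a)
print(proj("wrist",s['position']+s['tool_rot']@np.array([0,s['position'][2]-.071,0]),s))
E
```

```text
time: 18.27
position: [0.5358, -0.1906, 0.0213]
tool_rot: [[0.55, -0.0, 0.835], [-0.835, -0.0, 0.55], [-0.0, -1.0, -0.0]]
wrist_force: [-0.8, 0.0, -0.1]
gripper_width: 0.0805
0.08050111354196635
[[317.4904633  314.96204719]]
```

View pics/k.png

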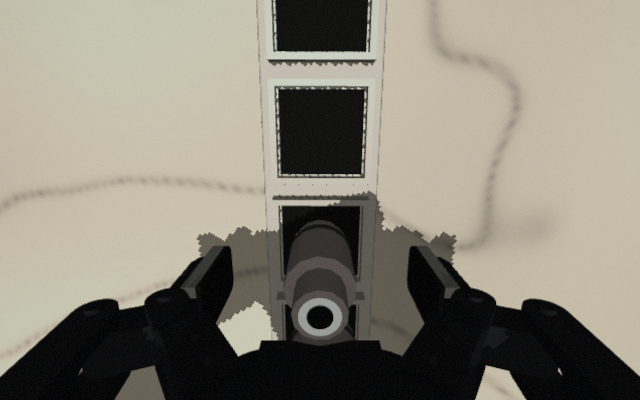

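```bash
python3 -m jog '[[-1,0,-1,0,0,0,0],[-1,0,-3,0,0,0,0],[-1,0,-3.5,0,0,0,0],[-1,0,-3.5,0,0,0,0],[-1,0,-3.5,0,0,0,0],[-1,0,-3,0,0,0,0],[-1,0,-0.5,0,0,0,0]]'
python3 -m jog '[[-1,-2.63,0,1.86,0,0,0],[-1,-2.63,0,1.86,0,0,0],[-1,-2.63,0,1.86,0,0,0],[-1,-2.63,0,1.86,0,0,0],[-1,-2.63,0,1.86,0,0,0],[-1,-2.63,0,1.86,0,0,0],[-1,-2.63,0,1.86,0,0,0],[-1,-2.63,0,1.86,0,0,0],[-1,-2.63,0,1.86,0,0,0],[-1,-2.63,0,1.86,0,0,0],[-1,-2.63,0,1.86,0,0,0],[-1,0,0,0,0,0,0],[-1,0,0,0,0,0,0],[-1,0,0,0,0,0,0]]'
python3 - <<'E'
from h import *
import cv2
s=status.state();print((np.array([.548,.1637,.026])-s['position'])@s['tool_rot']*100)
cv2.imwrite("pics/l.png",cams.grab_frame("wrist")[:,:,::-1])
E
```

```text
time: 18.9
position: [0.539, -0.1922, 0.2095]
tool_rot: [[0.55, 0.01, 0.835], [-0.835, -0.005, 0.55], [0.01, -1.0, 0.006]]
wrist_force: [0.1, -0.9, 1.3]
gripper_width: 0.0856
time: 20.07
position: [0.5475, 0.1632, 0.2013]
tool_rot: [[0.55, -0.0, 0.835], [-0.835, -0.001, 0.55], [0.0, -1.0, -0.001]]
wrist_force: [-0.8, -0.0, -0.2]
gripper_width: 0.0854
[-1.50388940e-02  1.75286240e+01  8.18604848e-02]
```

View pics/l.png

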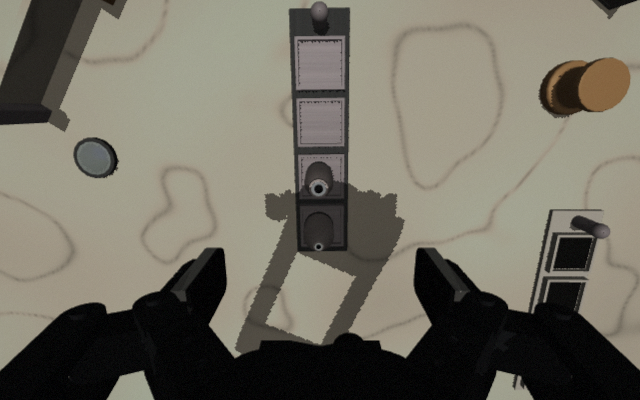

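Long's nose is at (319,188), on the tool's centre line, with cone last at (319,246). Descending.

```bash
python3 -m jog '[[-1,0,1.5,0.08,0,0,0],[-1,0,3.5,0,0,0,0],[-1,0,3.5,0,0,0,0],[-1,0,3.5,0,0,0,0],[-1,0,3,0,0,0,0],[-1,0,1.5,0,0,0,0],[-1,0,1.0,0,0,0,0],[-1,0,0,0,0,0,0],[-1,0,0,0,0,0,0]]' 40
python3 - <<'E'
from h import *
import cv2
s=status.state()
cv2.imwrite("pics/m.png",cams.grab_frame("wrist")[:,:,::-1])
print(proj("wrist",s['position']+s['tool_rot']@np.array([0,s['position'][2]-.079,0]),s))
E
```

```text
time: 20.87
position: [0.5489, 0.1632, 0.0268]
tool_rot: [[0.548, 0.0, 0.836], [-0.836, -0.0, 0.548], [0.0, -1.0, 0.0]]
wrist_force: [0.5, 0.4, 0.6]
gripper_width: 0.0855
[[317.43888396 319.60967301]]
```

View pics/m.png

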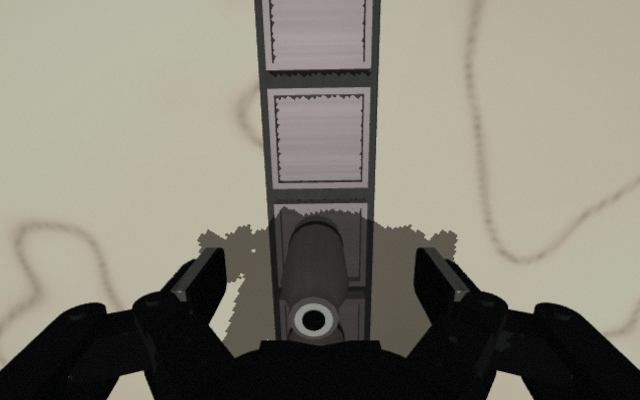

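Nose at (314,320), expected (317,320): about 1 mm off. Closing and lifting.

```bash
python3 -m jog '[[1,0,0,0,0,0,0],[1,0,0,0,0,0,0],[1,0,0,0,0,0,0],[1,0,0,0,0,0,0],[1,0,0,0,0,0,0],[1,0,0,0,0,0,0],[1,0,0,0,0,0,0],[1,0,0,0,0,0,0],[1,0,0,0,0,0,0]]' 40
python3 -m jog '[[1,0,-0.5,0,0,0,0],[1,0,-1.5,0,0,0,0],[1,0,-2.5,0,0,0,0],[1,0,-3,0,0,0,0],[1,0,-3,0,0,0,0],[1,0,-3,0,0,0,0],[1,0,-2.5,0,0,0,0],[1,0,-1.5,0,0,0,0],[1,0,-0.5,0,0,0,0],[1,0,0,0,0,0,0]]' 60
```

```text
time: 21.67
position: [0.5488, 0.1642, 0.0271]
tool_rot: [[0.55, 0.001, 0.835], [-0.835, 0.0, 0.55], [0.0, -1.0, 0.001]]
wrist_force: [-1.5, 0.3, 5.3]
gripper_width: 0.0255
time: 22.5
position: [0.5491, 0.1641, 0.2078]
tool_rot: [[0.55, 0.003, 0.835], [-0.835, 0.0, 0.55], [0.001, -1.0, 0.002]]
wrist_force: [-0.4, -0.1, -1.5]
gripper_width: 0.0256
```

```bash
python3 -m jog '[[1,0.97,0,-0.49,0,0,0],[1,1.8,0,-0.93,0,0,0],[1,1.8,0,-0.93,0,0,0],[1,1.8,0,-0.93,0,0,0],[1,1.8,0,-0.93,0,0,0],[1,1.8,0,-0.93,0,0,0],[1,1.8,0,-0.93,0,0,0],[1,1.8,0,-0.93,0,0,0],[1,1.8,0,-0.93,0,0,0],[1,1.8,0,-0.93,0,0,0],[1,1.8,0,-0.93,0,0,0],[1,1.8,0,-0.93,0,0,0],[1,1.8,0,-0.93,0,0,0],[1,1.8,0,-0.93,0,0,0],[1,1.8,0,-0.93,0,0,0],[1,1.8,0,-0.93,0,0,0],[1,1.0,0,-0.49,0,0,0],[1,0,0,0,0,0,0],[1,0,0,0,0,0,0]]'
python3 -m jog '[[1,0,1,0,0,0,0],[1,0,2.5,0,0,0,0],[1,0,3.0,0,0,0,0],[1,0,3,0,0,0,0],[1,0,3,0,0,0,0],[1,0,2,0,0,0,0],[1,0,1,0,0,0,0],[1,0,0.5,0,0,0,0],[1,0,0,0,0,0,0],[1,0,0,0,0,0,0],[1,0,0,0,0,0,0],[1,0,0,0,0,0,0]]'
python3 - <<'E'
from h import *
import cv2
s=status.state()
a=cams.grab_frame("wrist")[:,:,::-1];cv2.imwrite("pics/n.png",a)
print((np.array([.5838,-.160,.0275])-s['position'])@s['tool_rot']*100)
print(proj("wrist",s['position']+s['tool_rot']@np.array([0,-.0519,0]),s))
g=cv2.cvtColor(np.ascontiguousarray(a),cv2.COLOR_BGR2GRAY)
k=np.zeros_like(g);k[0:200,270:380]=(g<60)[0:200,270:380]
n,l,st,c=cv2.connectedComponentsWithStats(k)
for i in range(1,n):
    if st[i,4]>2000: print(st[i],(plane("wrist",c[i],.010,s)-s['position'])@s['tool_rot'])
E
```

```text
time: 24.08
position: [0.582, -0.1602, 0.2048]
tool_rot: [[0.548, -0.002, 0.836], [-0.836, 0.001, 0.548], [-0.003, -1.0, -0.001]]
wrist_force: [0.6, 0.4, -1.5]
gripper_width: 0.0256
time: 25.08
position: [0.5842, -0.1606, 0.0483]
tool_rot: [[0.55, 0.003, 0.835], [-0.835, -0.001, 0.55], [0.003, -1.0, 0.002]]
wrist_force: [0.4, -0.1, -0.9]
gripper_width: 0.0256
[-0.07406423  2.07862141 -0.00605985]
[[317.4516784  319.09978398]]
[ 282   94   73   73 5054] [[-0.0001582   0.03838813  0.05572897]]
```

View pics/n.png

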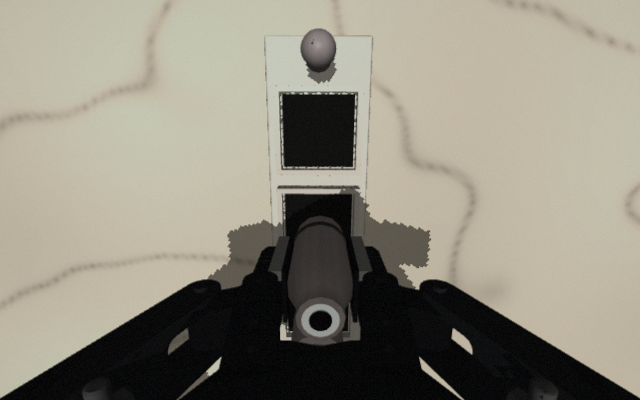

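```bash
python3 -m jog '[[1,-0.04,0.8,0,0,0,0],[1,0,0.6,0,0,0,0],[1,0,0.4,0,0,0,0],[1,0,0.12,0,0,0,0],[1,0,0,0,0,0,0],[1,0,0,0,0,0,0],[1,0,0,0,0,0,0],[1,0,0,0,0,0,0]]'
```

```text
time: 25.8
position: [0.5822, -0.1596, 0.0272]
tool_rot: [[0.55, -0.001, 0.835], [-0.835, 0.0, 0.55], [-0.001, -1.0, -0.001]]
wrist_force: [-3.0, 1.7, 5.0]
gripper_width: 0.0253
```

```bash
python3 -m jog '[[1,0,-0.04,0,0,0,0],[1,0,0,0,0,0,0],[0.2,0,0,0,0,0,0],[-0.2,0,0,0,0,0,0],[-0.5,0,0,0,0,0,0],[-1,0,0,0,0,0,0],[-1,0,0,0,0,0,0]]'
python3 - <<'E'
from h import *
import cv2
s=status.state();print(s['gripper_width'])
a=cams.grab_frame("wrist")[:,:,::-1];cv2.imwrite("pics/o.png",a)
print(proj("wrist",s['position']+s['tool_rot']@np.array([0,s['position'][2]-.079,0]),s))
E
```

```text
time: 26.38
position: [0.5827, -0.1598, 0.0276]
tool_rot: [[0.55, 0.0, 0.835], [-0.835, -0.0, 0.55], [0.0, -1.0, 0.0]]
wrist_force: [0.1, 0.6, -0.5]
gripper_width: 0.0803
0.0802878235861957
[[317.45705135 318.12058471]]
```

View pics/o.png

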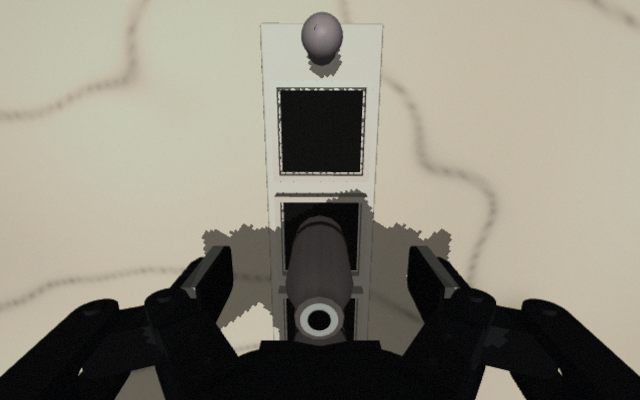

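```bash
python3 -m jog '[[-1,0,-1,0,0,0,0],[-1,0,-3,0,0,0,0],[-1,0,-3.5,0,0,0,0],[-1,0,-3.5,0,0,0,0],[-1,0,-3.5,0,0,0,0],[-1,0,-3,0,0,0,0],[-1,0,-0.5,0,0,0,0]]'
python3 -m jog '[[-1,-2.63,0,0.85,0,0,0],[-1,-2.63,0,0.85,0,0,0],[-1,-2.63,0,0.85,0,0,0],[-1,-2.63,0,0.85,0,0,0],[-1,-2.63,0,0.85,0,0,0],[-1,-2.63,0,0.85,0,0,0],[-1,-2.63,0,0.85,0,0,0],[-1,-2.63,0,0.85,0,0,0],[-1,-2.63,0,0.85,0,0,0],[-1,-2.63,0,0.85,0,0,0],[-1,-2.63,0,0.85,0,0,0],[-1,0,0,0,0,0,0],[-1,0,0,0,0,0,0],[-1,0,0,0,0,0,0]]'
python3 - <<'E'
from h import *
import cv2
s=status.state();print((np.array([.5013,.1331,.02])-s['position'])@s['tool_rot']*100)
cv2.imwrite("pics/p.png",cams.grab_frame("wrist")[:,:,::-1])
E
```

```text
time: 27.02
position: [0.5859, -0.1611, 0.2161]
tool_rot: [[0.55, 0.011, 0.835], [-0.835, -0.005, 0.55], [0.01, -1.0, 0.007]]
wrist_force: [0.9, 0.1, 0.4]
gripper_width: 0.0853
time: 28.18
position: [0.5019, 0.1331, 0.2079]
tool_rot: [[0.55, 0.001, 0.835], [-0.835, -0.0, 0.55], [0.001, -1.0, 0.0]]
wrist_force: [0.3, -0.6, -0.5]
gripper_width: 0.0853
[-0.04500776 18.78979122 -0.05134812]
```

View pics/p.png

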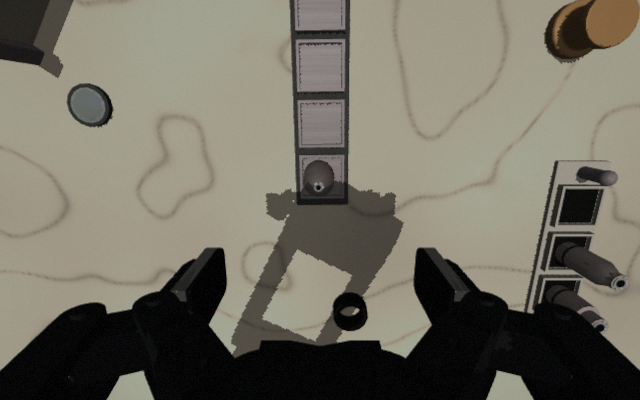

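```bash
python3 -m jog '[[-1,-0.04,1.5,-0.05,0,0,0],[-1,0,3.5,0,0,0,0],[-1,0,3.5,0,0,0,0],[-1,0,3.5,0,0,0,0],[-1,0,3,0,0,0,0],[-1,0,2.3,0,0,0,0],[-1,0,1.4,0,0,0,0],[-1,0,0,0,0,0,0],[-1,0,0,0,0,0,0]]' 40
python3 - <<'E'
from h import *
import cv2
s=status.state()
cv2.imwrite("pics/q.png",cams.grab_frame("wrist")[:,:,::-1])
print(proj("wrist",s['position']+s['tool_rot']@np.array([0,s['position'][2]-.075,0]),s))
E
```

```text
time: 28.98
position: [0.5008, 0.1323, 0.02]
tool_rot: [[0.548, -0.002, 0.836], [-0.836, -0.0, 0.548], [-0.001, -1.0, -0.002]]
wrist_force: [0.1, 0.9, 1.1]
gripper_width: 0.0851
[[317.37618201 325.17958796]]
```

View pics/q.png

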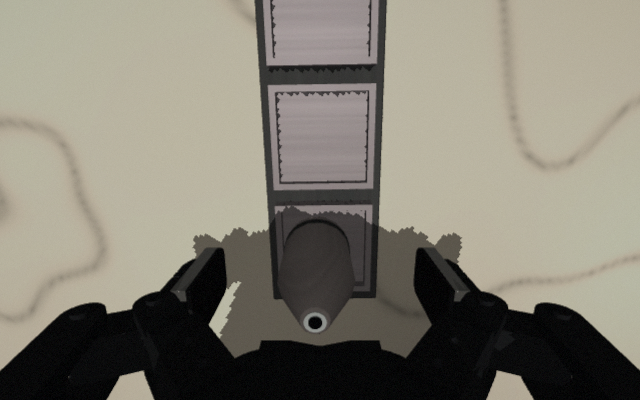

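Tip at (315,322), expected (317,325): within about 1 mm. Closing and lifting.

```bash
python3 -m jog '[[1,0,0,0,0,0,0],[1,0,0,0,0,0,0],[1,0,0,0,0,0,0],[1,0,0,0,0,0,0],[1,0,0,0,0,0,0],[1,0,0,0,0,0,0],[1,0,0,0,0,0,0],[1,0,0,0,0,0,0],[1,0,0,0,0,0,0]]' 40
python3 -m jog '[[1,0,-0.5,0,0,0,0],[1,0,-1.5,0,0,0,0],[1,0,-2.5,0,0,0,0],[1,0,-3,0,0,0,0],[1,0,-3,0,0,0,0],[1,0,-3,0,0,0,0],[1,0,-2.5,0,0,0,0],[1,0,-1.5,0,0,0,0],[1,0,-0.5,0,0,0,0],[1,0,0,0,0,0,0]]' 60
```

```text
time: 29.78
position: [0.5018, 0.1335, 0.0215]
tool_rot: [[0.55, 0.001, 0.835], [-0.835, 0.0, 0.55], [0.001, -1.0, 0.001]]
wrist_force: [-1.0, -0.3, 6.4]
gripper_width: 0.0295
time: 30.62
position: [0.5018, 0.1335, 0.2019]
tool_rot: [[0.55, 0.003, 0.835], [-0.835, 0.0, 0.55], [0.001, -1.0, 0.002]]
wrist_force: [-0.2, 0.0, -1.3]
gripper_width: 0.0292
```

```bash
python3 -m jog '[[1,0.98,0,-0.13,0,0,0],[1,1.8,0,-0.23,0,0,0],[1,1.8,0,-0.23,0,0,0],[1,1.8,0,-0.23,0,0,0],[1,1.8,0,-0.23,0,0,0],[1,1.8,0,-0.23,0,0,0],[1,1.8,0,-0.23,0,0,0],[1,1.8,0,-0.23,0,0,0],[1,1.8,0,-0.23,0,0,0],[1,1.8,0,-0.23,0,0,0],[1,1.8,0,-0.23,0,0,0],[1,1.8,0,-0.23,0,0,0],[1,1.8,0,-0.23,0,0,0],[1,1.8,0,-0.23,0,0,0],[1,1.8,0,-0.23,0,0,0],[1,1.8,0,-0.23,0,0,0],[1,1.04,0,-0.12,0,0,0],[1,0,0,0,0,0,0],[1,0,0,0,0,0,0]]'
python3 -m jog '[[1,0,1,0,0,0,0],[1,0,2.5,0,0,0,0],[1,0,3.0,0,0,0,0],[1,0,3,0,0,0,0],[1,0,3,0,0,0,0],[1,0,2,0,0,0,0],[1,0,1,0,0,0,0],[1,0,0.5,0,0,0,0],[1,0,0,0,0,0,0],[1,0,0,0,0,0,0],[1,0,0,0,0,0,0],[1,0,0,0,0,0,0],[1,0,0,0,0,0,0],[1,0,0,0,0,0,0]]'
python3 - <<'E'
from h import *
import cv2
s=status.state()
a=cams.grab_frame("wrist")[:,:,::-1];cv2.imwrite("pics/r.png",a)
print((np.array([.6305,-.1293,.0215])-s['position'])@s['tool_rot']*100)
print(proj("wrist",s['position']+s['tool_rot']@np.array([0,-.0535,0]),s))
E
```

```text
time: 32.2
position: [0.6291, -0.1297, 0.1992]
tool_rot: [[0.549, -0.002, 0.836], [-0.836, 0.001, 0.549], [-0.002, -1.0, -0.001]]
wrist_force: [-0.4, 0.9, -1.6]
gripper_width: 0.0289
time: 33.37
position: [0.6303, -0.1297, 0.0416]
tool_rot: [[0.549, 0.002, 0.836], [-0.836, -0.001, 0.549], [0.001, -1.0, 0.001]]
wrist_force: [0.4, 0.2, -1.0]
gripper_width: 0.0297
[-0.02297283  2.00991805  0.03345047]
[[317.41439411 322.24034466]]
```

View pics/r.png

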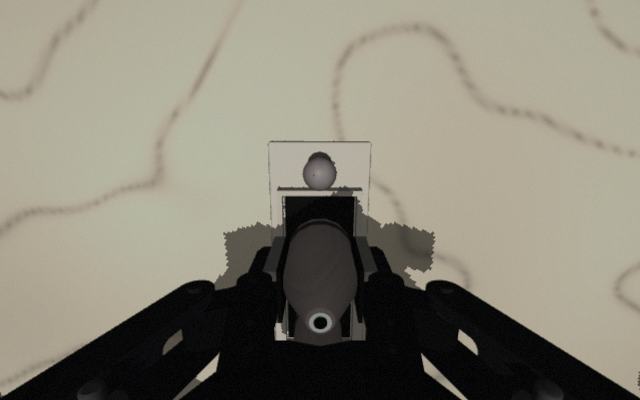

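```bash
python3 -m jog '[[1,0,0.8,0.03,0,0,0],[1,0,0.6,0,0,0,0],[1,0,0.4,0,0,0,0],[1,0,0.1,0,0,0,0],[1,0,0,0,0,0,0],[1,0,0,0,0,0,0],[1,0,0,0,0,0,0],[1,0,0,0,0,0,0]]'
```

```text
time: 34.08
position: [0.6295, -0.1291, 0.0216]
tool_rot: [[0.55, -0.001, 0.835], [-0.835, 0.0, 0.55], [-0.001, -1.0, -0.001]]
wrist_force: [-3.7, 1.0, 4.7]
gripper_width: 0.0295
```

```bash
python3 -m jog '[[1,0,-0.04,0,0,0,0],[1,0,0,0,0,0,0],[0.2,0,0,0,0,0,0],[-0.2,0,0,0,0,0,0],[-0.5,0,0,0,0,0,0],[-1,0,0,0,0,0,0],[-1,0,0,0,0,0,0],[-1,0,0,0,0,0,0]]'
python3 -m jog '[[-1,0,-1,0,0,0,0],[-1,0,-3,0,0,0,0],[-1,0,-3.5,0,0,0,0],[-1,0,-3.5,0,0,0,0],[-1,0,-3.5,0,0,0,0],[-1,0,-3,0,0,0,0],[-1,0,-0.5,0,0,0,0],[-1,0,0,-3.5,0,0,0],[-1,0,0,-3.5,0,0,0],[-1,0,0,0,0,0,0],[-1,0,0,0,0,0,0],[-1,0,0,0,0,0,0]]'
python3 - <<'E'
from h import *
import cv2
s=status.state()
for n in("wrist","scene","top"):cv2.imwrite(f"pics/s_{n}.png",cams.grab_frame(n)[:,:,::-1])
w=cv2.imread("pics/s_wrist.png")[0:330,230:410]
c=cv2.imread("pics/s_scene.png")[130:250,220:300]
cv2.imwrite("pics/t.png",np.hstack([cv2.resize(w,(318,583)),cv2.resize(c,(389,583),interpolation=cv2.INTER_CUBIC)]))
P=np.array([.5595,-.1746])+np.outer([.084,.028,-.028,-.084],[np.cos(.585),np.sin(.585)])
print(proj("wrist",np.c_[P,[.075,.079,.071,.067]],s))
E
```

```text
time: 34.75
position: [0.63, -0.1293, 0.022]
tool_rot: [[0.549, 0.0, 0.835], [-0.835, -0.0, 0.549], [0.0, -1.0, 0.0]]
wrist_force: [-0.3, -0.6, 0.5]
gripper_width: 0.0857
time: 35.75
position: [0.5717, -0.1678, 0.2026]
tool_rot: [[0.549, 0.001, 0.836], [-0.836, -0.0, 0.549], [0.001, -1.0, 0.001]]
wrist_force: [1.1, -0.4, -0.4]
gripper_width: 0.0852
[[317.03753507 105.07090443]
 [317.36493783 173.48957142]
 [317.73702256 231.4361229 ]
 [318.03806516 283.1432902 ]]
```

View pics/t.png

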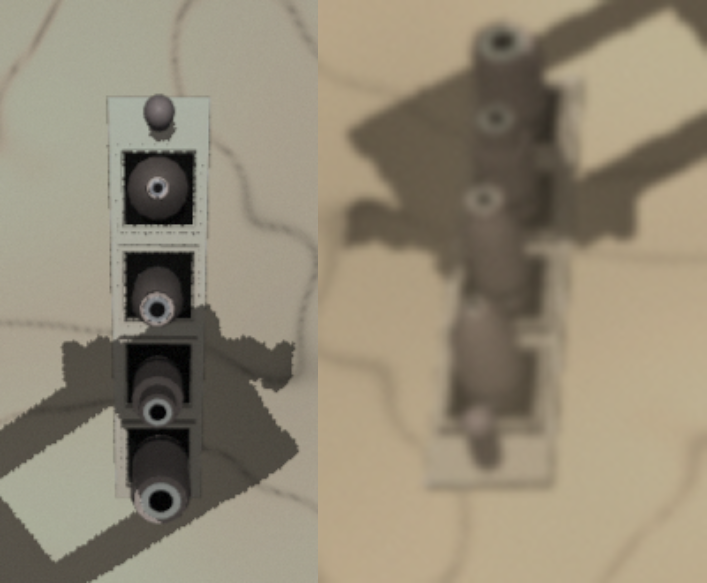

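View pics/s_wrist.png

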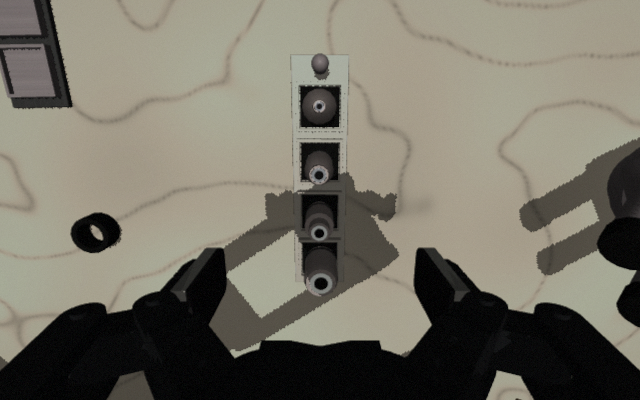

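The wrist view shows cone (319,105), long (319,174), stepped (319,232) and broad (321,283), counted from the white post. All are within about 2–3 px of the projected pocket centres at full standing height. The gripper is clear above them.

```bash
python3 -c "
from cell import manip
print(manip.hand_in())"
```

```text
the job is handed in; nothing more can be done
None
```

All four objectives are in the white rack in reverse order. Counted from the white post they stand cone, long, stepped, broad; in the steel rack it was broad, stepped, long, cone. I handed the job in at about 36 s of the 112 s allowed.

- **Moves:** each objective was gripped at its barrel, carried upright and lowered to its measured resting height. It was released at, or within about 1 mm of, contact with the pocket floor.
- **Last checks:** the final wrist view showed all four upright. Their tops were within about 3 pixels (roughly 2 mm) of where a centred, standing objective should appear. The gripper was open and clear above them at about 0.20 m.
- **Disagreements:** the wrist and top cameras differed by 1–2 mm, and two positions read before the arm had settled were 2–3 mm off. For broad I corrected this before release. The last three were set down with a light push of 5–10 N.
- **Not confirmed:** no verdict is reported, so the result rests on these checks.

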